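# Put two standing type forms away in layers

## Robot

A 6-joint arm with a two-finger parallel gripper is mounted at the origin on a cart in front of the work surface, level with it; the furniture and walls round the work are solid. World frame = base frame: x ahead of the robot, y to its left, z up, the work surface at z = 0. Lengths are in m, angles in rad, forces in N, time in s.
With the tool pointing down it reaches from about 0.275 to 0.975 m from the base axis. Payload 8.4 kg.
Tool frame: the origin (TCP) lies at the very end of the fingers, on their centre line; the grasp point (between the pads) lies 19 mm behind it (bot.tcp_to_grasp is the distance from the TCP to the grasp point, in m); z points along the fingers, y is the line along which they close (so a half turn about z gives the same grasp; the last joint's range is limited). The gripper opens to 92 mm and grips with 3 to 60 N. Pads are 20 mm wide; open, the fingers measure 128 mm over their backs; the gripper's body (75 mm by 189 mm) begins 69 mm behind the grasp point.
Start: joints at [-1.343, 0.353, 1.633, -0, 1.155, -0.002], TCP at [0.142, -0.609, 0.215] pointing down, gripper open.
Joint ranges: [-2.63, 2.63], [-0.92, 2.1], [0.06, 2.66], [-1.3, 4.44], [0, 2.69], [-3.02, 3.02]. Speed limits (rad/s): [2.22, 2.22, 2.79, 3.14, 3.14, 3.14].

## Interface

Orientations are given as [roll, pitch, yaw] about the fixed x, y, z axes, in that order (R = Rz(yaw) Ry(pitch) Rx(roll)).
In Python, from rig import readout, get_image, calibration, ticket, bot gives the robot as it stands.
- The arm moves only by the shell command python3 -m jog 'ROWS' [FORCE]. ROWS is JSON, one flat list of numbers, 5 for each row, row after row: the opening, from 0 (shut) to 1 (fully open), then the shift along the tool's x, y, z in mm, then the turn about the tool's z in degrees. A call has 1 to 10 rows; each row shifts and turns the commanded pose from where the row before left it, along the tool's axes as they then stand; what a row does not reach is not made up. A row lasts 1/10 s, in which the tool goes at most 50 mm and 8.59 degrees, less where a joint would pass 70% of its speed; a pose out of reach is approached as far as the arm can. A call with a gripper value outside its range is refused whole. The fingers move at their own pace and stop on an object; FORCE is the grip in N (left out, the last holds). Time passes only in rows, so rows that do not move let the fingers close. It gives the time, the measured TCP pose, the force, the opening and the grip force at its end, in the units of the state.
- readout.sense(): the state, without advancing time (a new reading comes with each control period).
- get_image(name): name is "scene" or "top"; returns (picture, depth): 480x640x3 uint8, red, green, blue; 480x640 float32, m along the optical axis (not along the pixel's ray), 0 where there is no reading.
- calibration(name): a dict with "camera_matrix" (3x3 intrinsics, pixels), "world_from_camera" (4x4, takes a point from camera to world coordinates). Camera axes: x right, y down, z forward; pixel columns grow to the right and rows downward; lengths in m; the calibration is good to about 2 mm. A picture is of the moment at which its call begins. calibration takes no time and is no camera call.
- ticket.close_job(): hands the job in; it is judged then, once.
The state is a dict: "time_s": time; "joint_positions": joint angles; "joint_vel": joint speeds; "joint_torque": joint torques, N m; "tool_pos": TCP position; "ee_rot": TCP orientation; "wrist_force": force on the tool from outside, world axes, zero at the start; "torque": the same for the moment, N m; "grip_width": opening from 0.0 (shut) to 1.0 (fully open); "finger_force": force on a finger pad.
Only numpy, scipy, OpenCV 4.12 (cv2) and the standard library are available. Lean on these libraries where they do the work, as an engineer would, in place of code of your own. Each camera call takes 0.05 s, during which the arm holds its last target. There are 200 camera calls.

## Task

Put the two tied type forms away as a layered stack for the next reprint. Set the large form in the middle pocket of the fixed galley, lay one bearer stick crosswise in the seat at each end of the galley, set the letter board on the two sticks, centred and lengthwise over the galley, so that it lies level and clear above the type, and have the small form sit square in the middle of the board's pocket. Leave the red ink tin and the black loupe where they are.

Things in the scene. Friction and masses are not known exactly. Their poses are not given: they have to be found in the camera images.
- form_large_center (a point): large tied form of set type (dark grey metal type, faces up, pale page cord round it), 64 mm wide x 108 mm long x 25 mm high, up to 0.95 kg. Point: its centre, half-way up. Its y axis is the long side. Like all the work it lies flat on a grey stone slab in a wooden rim, whose top is 26 mm above the bench. Grasp it across the 64 mm width, near the middle of its length.
- form_small_center (a point): small tied form of set type of the same look, 54 x 51 x 25 mm (54 along its x, 51 along its y), up to 0.55 kg. Point: its centre, half-way up. Lies flat on the slab.
- stick_a_center (a point): bearer stick: brown wooden spacing bar 101 x 31 x 16 mm, long along its x axis, lying flat on the slab. Point: its centre, half-way up. In the galley's seats the sticks' tops are about 41 mm above the galley's underside, the large form's top 35 mm: a board on both sticks clears the type.
- stick_b_center (a point): bearer stick: brown wooden spacing bar 101 x 27 x 16 mm, long along its x axis, lying flat on the slab. Point: its centre, half-way up. The two sticks are interchangeable.
- letter_board_center (a point): letter board: long narrow plywood board, 236 (x) x 66 (y) x 12 mm, about 0.15 kg, flat on the slab. Point: its centre, 6 mm above its underside. On top two dark cross fillets, 5 mm high, stand 70 mm apart, centred, over the full width, cork between: the pocket for the small form; its other two sides are open. Grasp the board across the 66 mm at mid-length.
- galley: galley: wooden tray fixed to the slab, 244 (x) x 116 (y) mm. Origin: centre of its underside. Middle: cork-lined pocket 124 (x) x 80 (y) mm, floor at z 10 mm, side fillets 5 mm high; fits the large form, long side along x. Dark brown raised ends: a seat for one stick each, centred at x +90 and -90 mm, y 0, seat top at z 24 mm, 46 mm wide (x) between 3 mm lips; sticks lie along y.
- red_tin_center (a point): bystander: round ink tin with a red lid patch, 67 mm across, 37 mm high, on the slab. Point: its centre, half-way up.
- loupe_center (a point): bystander: black loupe, 48 mm across, 43 mm high, on the slab. Point: its centre, half-way up.
Mind the look-alikes: they are no part of the job. Leave any blue look-alike of the part that bears stick_a_center alone.

How it is judged:
At the end, for the whole second after the job is handed in: Large form flat in its pocket (12 mm); a stick flat in each seat (12 mm along the galley, 15 across); board level on both sticks, clear of the type, over the galley (15 mm, 0.12 rad); small form flat in its pocket (12 mm along, 10 across); forms, sticks square to 0.15 rad; all at rest (x of form_large_center in the frame of galley between -0.012 and 0.012 m and y of form_large_center in the frame of galley between -0.012 and 0.012 m and z of form_large_center in the frame of galley between 0.0185 and 0.0265 m and angle between the y axis of form_large_center and the x axis of galley, either way round below 0.15 rad and (((x of stick_a_center in the frame of galley between 0.078 and 0.102 m and y of stick_a_center in the frame of galley between -0.015 and 0.015 m and z of stick_a_center in the frame of galley between 0.028 and 0.036 m and angle between the x axis of stick_a_center and the y axis of galley, either way round below 0.15 rad) and (x of stick_b_center in the frame of galley between -0.102 and -0.078 m and y of stick_b_center in the frame of galley between -0.015 and 0.015 m and z of stick_b_center in the frame of galley between 0.028 and 0.036 m and angle between the x axis of stick_b_center and the y axis of galley, either way round below 0.15 rad)) or ((x of stick_a_center in the frame of galley between -0.102 and -0.078 m and y of stick_a_center in the frame of galley between -0.015 and 0.015 m and z of stick_a_center in the frame of galley between 0.028 and 0.036 m and angle between the x axis of stick_a_center and the y axis of galley, either way round below 0.15 rad) and (x of stick_b_center in the frame of galley between 0.078 and 0.102 m and y of stick_b_center in the frame of galley between -0.015 and 0.015 m and z of stick_b_center in the frame of galley between 0.028 and 0.036 m and angle between the x axis of stick_b_center and the y axis of galley, either way round below 0.15 rad))) and x of letter_board_center in the frame of galley between -0.015 and 0.015 m and y of letter_board_center in the frame of galley between -0.015 and 0.015 m and z of letter_board_center in the frame of galley between 0.0438 and 0.0498 m and angle between the x axis of letter_board_center and the x axis of galley, either way round below 0.12 rad and angle between letter_board_center's own z axis and vertical below 0.03 rad and x of form_small_center in the frame of letter_board_center between -0.012 and 0.012 m and y of form_small_center in the frame of letter_board_center between -0.01 and 0.01 m and z of form_small_center in the frame of letter_board_center between 0.0145 and 0.0225 m and (angle between the x axis of form_small_center and the x axis of letter_board_center, either way round below 0.15 rad or angle between the x axis of form_small_center and the y axis of letter_board_center, either way round below 0.15 rad) and linear speed of each of form_large, form_small, stick_a, stick_b, letter_board below 0.01 m/s); the robot touches nothing.
It fails at once if the red ink tin is shifted by more than 30 mm (distance of red_tin_center from where it was at the start of the episode above 0.03 m).
It fails at once if the loupe is shifted by more than 30 mm (distance of loupe_center from where it was at the start of the episode above 0.03 m).
It also fails if it takes over 115 s, if anything falls off the work surface, if the arm or the gripper's body presses on something with over 40 N, if the wrist force passes 120 N, or if a joint passes its speed limit or range.

## Working session

There is one attempt and no reset: what is moved stays moved. The work goes in short steps, Python scripts to look and compute and a shell command to move; the robot and the scene stay as the last step left them, time stands still between calls to the robot, and variables do not carry over. Pictures are saved under pics/ and viewed, at most 14 in all, crops included, and the job is handed in when it is done.

```bash
ls; mkdir -p pics; python3 - <<'E'
from rig import readout,get_image,calibration,bot
import cv2,numpy as np
s=readout.sense();print(s)
for n in ("scene","top"):
    p,d=get_image(n);cv2.imwrite(f"pics/{n}0.png",p[:,:,::-1]);np.save(f"pics/{n}0d.npy",d)
    c=calibration(n);print(n,np.round(c["camera_matrix"],1).tolist(),np.round(c["world_from_camera"],3).tolist(),(d>0).mean())
E
```

```text
pics
{'time_s': 0.0, 'joint_positions': array([-1.34339211e+00,  3.53638990e-01,  1.63411996e+00, -2.69573011e-05,
        1.15521657e+00, -2.39900877e-03]), 'joint_vel': array([ 9.79037959e-05,  2.58453833e-03,  8.33945996e-04, -3.76391821e-04,
        9.87651207e-04,  1.40393601e-03]), 'joint_torque': array([ 7.24362926e-04, -5.93829989e+01, -3.34212184e+01,  6.98389951e-02,
        2.34816136e-02, -1.47398182e-04]), 'tool_pos': array([ 0.14224637, -0.60808823,  0.21387549]), 'ee_rot': array([-3.14020974e+00,  2.13301292e-05,  2.29814142e-01]), 'wrist_force': array([ 0.32117567,  0.53982596, -0.09533836]), 'torque': array([ 0.01134815, -0.00995846, -0.01933233]), 'finger_force': 0.0, 'grip_width': 1.0018967377592463}
scene [[531.1, 0.0, 321.8], [0.0, 531.1, 231.1], [0.0, 0.0, 1.0]] [[-0.72, -0.472, 0.508, -0.396], [-0.694, 0.471, -0.545, 0.836], [0.018, -0.745, -0.667, 1.293], [0.0, 0.0, 0.0, 1.0]] 0.995927734375
top [[568.8, 0.0, 319.5], [0.0, 568.8, 245.2], [0.0, 0.0, 1.0]] [[0.016, -0.982, 0.189, 0.214], [-1.0, -0.017, 0.001, -0.18], [0.002, -0.189, -0.982, 1.8], [0.0, 0.0, 0.0, 1.0]] 0.9959212239583334
```

View pics/scene0.png

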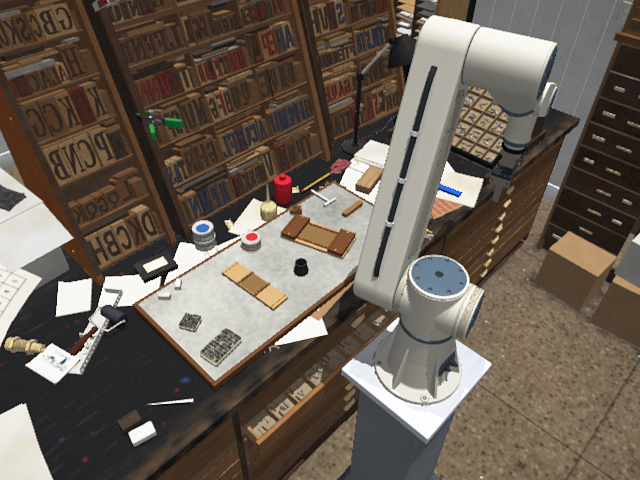

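View pics/top0.png

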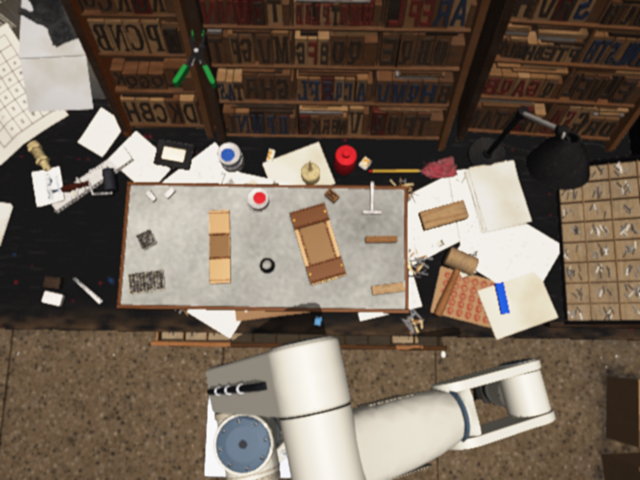

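```bash
cat > h.py <<'E'
import cv2,numpy as np
from rig import get_image,calibration,readout
def w2p(n,P):
    c=calibration(n);T=np.linalg.inv(c["world_from_camera"]);q=T[:3,:3]@np.asarray(P,float).reshape(-1,3).T+T[:3,3:]
    u=c["camera_matrix"]@q;return (u[:2]/u[2]).T
def ray(n,uv,z):
    c=calibration(n);T=np.array(c["world_from_camera"]);uv=np.asarray(uv,float).reshape(-1,2)
    d=np.linalg.inv(c["camera_matrix"])@np.c_[uv,np.ones(len(uv))].T;d=T[:3,:3]@d
    return (T[:3,3:]+d*((z-T[2,3])/d[2])).T
def cloud(n,d):
    c=calibration(n);K=np.array(c["camera_matrix"]);T=np.array(c["world_from_camera"]);v,u=np.mgrid[:480,:640]
    P=np.stack([(u-K[0,2])*d/K[0,0],(v-K[1,2])*d/K[1,1],d],-1);return P@T[:3,:3].T+T[:3,3]
def shot(n,tag):
    p,d=get_image(n);cv2.imwrite(f"pics/{n}{tag}.png",p[:,:,::-1]);np.save(f"pics/{n}{tag}d.npy",d);return p,d
E
python3 - <<'E'
from h import *
a=cv2.imread("pics/top0.png")[175:320,110:420];cv2.imwrite("pics/topc.png",cv2.resize(a,(800,374),interpolation=cv2.INTER_CUBIC))
b=cv2.imread("pics/scene0.png")[180:390,130:400];cv2.imwrite("pics/scenec.png",cv2.resize(b,(756,588),interpolation=cv2.INTER_CUBIC))
for n,pts in (("top",[(180,210),(180,290),(350,290),(270,220),(147,282),(147,239),(220,247),(220,220),(317,244),(310,215),(325,272),(380,239),(388,288),(259,197),(267,265),(128,240),(370,195)]),("scene",[(220,347),(190,322),(254,285),(318,236),(180,300),(280,330)])):
    W=cloud(n,np.load(f"pics/{n}0d.npy"))
    for u,v in pts: print(n,u,v,np.round(np.median(W[v-1:v+2,u-1:u+2].reshape(-1,3),0),3))
E
```

```text
top 180 210 [0.664 0.272 0.024]
top 180 290 [0.405 0.257 0.028]
top 350 290 [ 0.415 -0.276  0.029]
top 270 220 [ 0.635 -0.018  0.026]
top 147 282 [0.427 0.355 0.046]
top 147 239 [0.563 0.367 0.046]
top 220 247 [0.542 0.136 0.035]
top 220 220 [0.631 0.14  0.039]
top 317 244 [ 0.559 -0.17   0.033]
top 310 215 [ 0.648 -0.146  0.05 ]
top 325 272 [ 0.466 -0.196  0.048]
top 380 239 [ 0.575 -0.368  0.044]
top 388 288 [ 0.421 -0.393  0.04 ]
top 259 197 [0.701 0.015 0.062]
top 267 265 [ 0.49  -0.014  0.024]
top 128 240 [0.563 0.431 0.023]
top 370 195 [ 0.722 -0.338  0.031]
scene 220 347 [0.42  0.372 0.043]
scene 190 322 [0.551 0.378 0.042]
scene 254 285 [0.538 0.147 0.037]
scene 318 236 [ 0.554 -0.167  0.034]
scene 180 300 [0.66  0.343 0.024]
scene 280 330 [0.356 0.202 0.023]
```

View pics/topc.png

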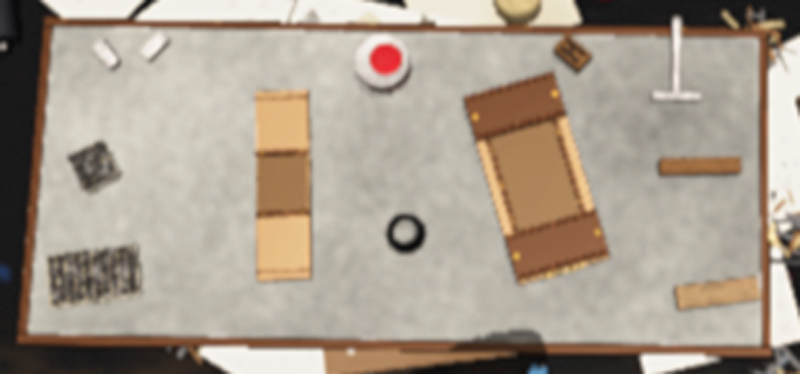

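View pics/scenec.png

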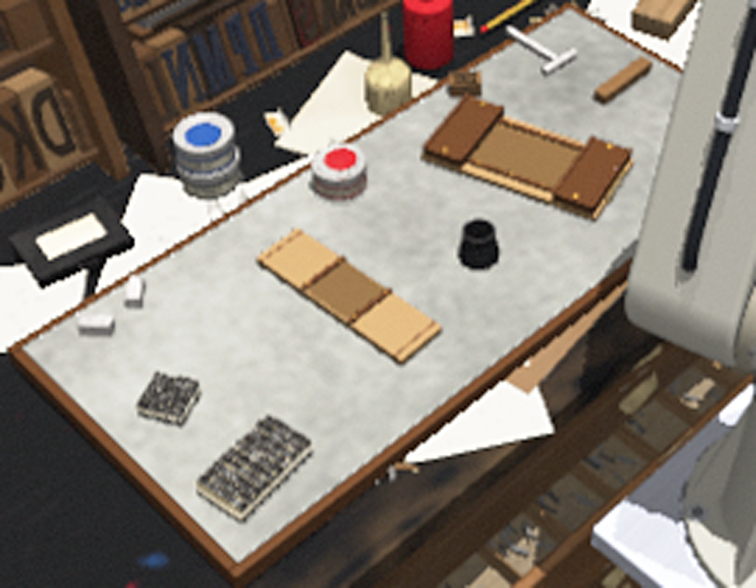

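```bash
cat > det.py <<'E'
from h import *
def rects(n,img,z,amin=250,f=4):
    """non-grey or dark blobs on the slab -> world minAreaRect at plane z"""
    up=cv2.resize(img,None,fx=f,fy=f,interpolation=cv2.INTER_CUBIC)
    lab=cv2.cvtColor(up,cv2.COLOR_RGB2LAB).astype(float)
    # slab outline in image
    m=np.zeros(up.shape[:2],np.uint8)
    S=w2p(n,[(.325,-.455,.026),(.325,.44,.026),(.755,.44,.026),(.755,-.455,.026)])
    cv2.fillPoly(m,[np.int32(S*f)],255)
    med=np.median(lab[m>0],0)
    dd=np.abs(lab-med); k=((dd[...,1]+dd[...,2]>9)|(dd[...,0]>45))&(m>0)
    k=cv2.morphologyEx(k.astype(np.uint8)*255,cv2.MORPH_CLOSE,np.ones((9,9)))
    k=cv2.morphologyEx(k,cv2.MORPH_OPEN,np.ones((5,5)))
    out=[]
    for c in cv2.findContours(k,cv2.RETR_EXTERNAL,cv2.CHAIN_APPROX_NONE)[0]:
        if cv2.contourArea(c)<amin*f*f/16: continue
        uv=(c[:,0]+.5)/f-.5
        P=ray(n,uv,z)[:,:2]
        (x,y),(w,h),a=cv2.minAreaRect(np.float32(P*1000))
        if w<h: w,h,a=h,w,a+90
        out.append((uv.mean(0).round(1),round(x,1),round(y,1),round(w,1),round(h,1),round((a+90)%180-90,1)))
    return out,k
if __name__=="__main__":
    import sys
    for n in ("top","scene"):
        o,k=rects(n,cv2.imread(f"pics/{n}{sys.argv[1]}.png")[:,:,::-1],float(sys.argv[2]))
        cv2.imwrite(f"pics/mask_{n}.png",k)
        for r in o: print(n,*r)
E
python3 det.py 0 0.04
python3 - <<'E'
from h import *
# triangulated heights: board pocket centre, large/small form centres, galley cork centre, dark stick
K={"board":((220,247),(254.5,285)),}
for n in ("top","scene"):
    W=cloud(n,np.load(f"pics/{n}0d.npy"))
    g=W[200:300,160:200].reshape(-1,3) if n=="top" else W[320:350,255:275].reshape(-1,3)
    print(n,"slab z",np.median(g[:,2]))
    for nm,(x0,x1,y0,y1) in dict(large=(.40,.45,.33,.38),small=(.55,.57,.36,.375),board=(.53,.55,.12,.15),boardend=(.61,.64,.13,.15),pocket=(.53,.58,-.18,-.15),dark=(.57,.58,-.40,-.34),light=(.415,.425,-.42,-.37),seat1=(.638,.656,-.16,-.13),seat2=(.46,.475,-.21,-.18)).items():
        q=W[(W[...,0]>x0)&(W[...,0]<x1)&(W[...,1]>y0)&(W[...,1]<y1)];q=q[(q[:,2]>0)&(q[:,2]<.1)]
        print(nm,len(q),np.median(q[:,2]).round(4) if len(q) else None,end="; ")
    print()
E
```

```text
top [145.7 281.2] 429.7 359.0 109.0 62.2 -82.4
top [266.8 265.1] 486.9 -14.4 49.1 48.6 1.0
top [380.6 239.1] 575.9 -370.0 104.5 25.8 -89.0
top [146.  239.1] 562.7 369.3 54.3 47.9 28.7
top [219.2 246.4] 545.7 137.7 239.6 69.2 3.5
top [317.3 243.7] 558.6 -170.7 248.9 120.3 17.4
top [152.4 197.4] 700.6 360.9 30.3 10.1 46.5
top [169.6 192.4] 717.0 306.8 28.3 18.4 -52.6
top [291.5 248.5] 538.9 -7.1 889.0 427.5 90.0
scene [220.5 346.8] 422.1 367.8 117.3 75.3 -81.1
scene [190.  322.2] 555.2 376.6 62.7 60.3 -61.9
scene [164.7 297.2] 693.7 374.0 38.9 24.4 44.8
scene [290.3 326.1] 333.7 146.1 596.5 40.6 -88.5
scene [254.2 285. ] 537.0 147.2 242.6 76.0 3.6
scene [300.6 267.3] 487.4 -12.5 84.9 48.3 -44.9
scene [251.  245.8] 678.4 39.2 70.7 54.1 53.2
scene [188.2 270.5] 714.8 237.2 413.8 62.0 -90.0
scene [414.3 230.7] 325.2 -422.4 49.2 21.3 -65.2
scene [384.4 237.8] 382.7 -320.6 283.1 32.9 -63.0
scene [315.6 215. ] 580.6 -207.2 470.2 330.8 -90.0
top slab z 0.025136017085545248
large 272 0.0455; small 29 0.046; board 59 0.036; boardend 57 0.0369; pocket 154 0.0363; dark 59 0.0425; light 56 0.0426; seat1 55 0.0487; seat2 51 0.0502; 
scene slab z 0.022916593426252074
large 263 0.045; small 24 0.0447; board 46 0.0364; boardend 43 0.035; pocket 74 0.0334; dark 29 0.0389; light 0 None; seat1 26 0.0461; seat2 30 0.047;
```

```bash
cat > go.py <<'E'
# usage: go.py x y z yawdeg (mm): prints turn, then tool shift after the turn
import sys;from h import *
s=readout.sense();p=s["tool_pos"]*1000;y=np.degrees(s["ee_rot"][2]);x,yy,z,Y=map(float,sys.argv[1:5])
t=-((Y-y+180)%360-180);a=np.radians(Y);d=np.array([x,yy,z])-p
print("t",s["time_s"],"now",p.round(1),round(y,1),"q6",s["joint_positions"][5].round(2),"F",s["wrist_force"].round(1),"grip",round(s["grip_width"]*92,1),s["finger_force"])
print("turn",round(t,1),"shift",np.round([np.cos(a)*d[0]+np.sin(a)*d[1],np.sin(a)*d[0]-np.cos(a)*d[1],-d[2]],1))
E
python3 - <<'E'
from h import *
f=4;im=cv2.imread("pics/top0.png");up=cv2.resize(im,None,fx=f,fy=f,interpolation=cv2.INTER_CUBIC)
hsv=cv2.cvtColor(up,cv2.COLOR_BGR2HSV);k=np.zeros(up.shape[:2],np.uint8)
r=np.s_[275*f:300*f,362*f:int(405.5*f)];k[r]=cv2.inRange(hsv,(5,60,100),(30,255,255))[r]
k=cv2.morphologyEx(k,cv2.MORPH_OPEN,np.ones((15,15)))
c=max(cv2.findContours(k,0,1)[0],key=cv2.contourArea)[:,0]
P=ray("top",(c+.5)/f-.5,.04)[:,:2]*1000;print(cv2.minAreaRect(np.float32(P)))
# galley cork pocket and seats in both views (brown levels), triangulated
for n,pts in (("top",[(317.3,243.7)]),):pass
A={"top":dict(cork=(110+533/2.58,175+176/2.58),board=(110+283/2.58,175+183/2.58),large=(145.7,281.2),small=(146,239.1),dark=(380.6,239.1)),
"scene":dict(cork=(130+523/2.8,180+155/2.8),board=(130+347/2.8,180+293/2.8),large=(220.5,346.8),small=(190,322.2),dark=(130+623/2.8,180+78/2.8))}
for k in A["top"]:
    M=[];b=[]
    for n in A:
        a0=ray(n,A[n][k],0)[0];a1=ray(n,A[n][k],.1)[0];d=(a1-a0)/np.linalg.norm(a1-a0);Q=np.eye(3)-np.outer(d,d);M.append(Q);b.append(Q@a0)
    print(k,np.linalg.solve(sum(M),sum(b)).round(4))
E
python3 go.py 577 -370 150 91
```

```text
((421.1875, -393.2386169433594), (30.34450340270996, 105.14525604248047), 8.324213027954102)
cork [ 0.5623 -0.1678  0.031 ]
board [0.5479 0.1387 0.0238]
large [0.4309 0.3644 0.0265]
small [0.5655 0.3733 0.0269]
dark [ 0.5773 -0.3721  0.0304]
t 0.1 now [ 142.3 -608.1  214. ] 13.2 q6 -0.0 F [ 0.3 -0.1 -0.6] grip 92.1 0.0
turn -77.8 shift [230.5 438.8  64. ]
```

```bash
python3 -m jog '[0.6,0,0,0,-8.5, 0.6,0,0,0,-8.5, 0.6,0,0,0,-8.5, 0.6,0,0,0,-8.5, 0.6,0,0,0,-8.5, 0.6,0,0,0,-8.5, 0.6,0,0,0,-8.5, 0.6,0,0,0,-8.5, 0.6,0,0,0,-8.5, 0.6,0,0,0,-1.3]' 25
python3 -m jog '[0.6,20,40,0,0, 0.6,20,40,0,0, 0.6,20,40,0,0, 0.6,20,40,0,0, 0.6,20,40,0,0, 0.6,20,40,0,0, 0.6,20,40,0,0, 0.6,20,40,0,0, 0.6,20,40,5,0, 0.6,20,40,5,0]'
python3 -m jog '[0.6,15,20,20,0, 0.6,15,19,24,0, 0.6,0,0,0,0, 0.6,0,0,0,0]'; python3 go.py 577 -370 30 91
```

```text
time_s: 1.1
tool_pos: [0.1423, -0.6083, 0.2142]
ee_rot: [-3.141, -0.001, 1.591]
wrist_force: [-0.6, 0.7, 0.3]
grip_width: 0.606
finger_force: 0.0
time_s: 2.1
tool_pos: [0.5405, -0.4007, 0.2044]
ee_rot: [3.141, 0.0, 1.584]
wrist_force: [0.3, -0.8, -0.4]
grip_width: 0.602
finger_force: 0.0
time_s: 2.5
tool_pos: [0.5771, -0.3709, 0.16]
ee_rot: [-3.14, -0.001, 1.587]
wrist_force: [0.5, -0.6, 0.1]
grip_width: 0.602
finger_force: 0.0
t 2.5 now [ 577.1 -370.9  160. ] 90.9 q6 -0.59 F [ 0.5 -0.6  0.1] grip 55.4 0.0
turn -0.1 shift [ 9.0e-01 -1.0e-01  1.3e+02]
```

```bash
python3 -m jog '[0.6,1,0,35,0, 0.6,0,0,35,0, 0.6,0,0,30,0, 0.6,0,0,20,0, 0.6,0,0,10,0, 0.6,0,0,0,0, 0.2,0,0,0,0, 0.2,0,0,0,0, 0.2,0,0,0,0, 0.2,0,0,0,0]' 25
python3 -m jog '[0.2,0,0,0,0, 0.2,0,0,0,0, 0.2,0,0,-30,0, 0.2,0,0,-35,0, 0.2,0,0,-35,0, 0.2,0,0,0,0]'; python3 go.py 644.5 -144 130 107.4
```

```text
time_s: 3.5
tool_pos: [0.5778, -0.3705, 0.0315]
ee_rot: [3.141, 0.001, 1.588]
wrist_force: [0.5, 0.5, -0.8]
grip_width: 0.275
finger_force: 0.1
time_s: 4.1
tool_pos: [0.5801, -0.3719, 0.1359]
ee_rot: [3.135, 0.004, 1.588]
wrist_force: [-0.6, -0.2, 0.4]
grip_width: 0.214
finger_force: 25.0
t 4.1 now [ 580.1 -371.9  135.9] 91.0 q6 -0.59 F [-0.6 -0.2  0.4] grip 19.7 24.98748779296875
turn -16.4 shift [198.2 129.6   5.9]
```

```bash
python3 - <<'E'
from h import *
shot("top",1);shot("scene",1)
a=cv2.imread("pics/top1.png")[170:330,320:520];b=cv2.imread("pics/scene1.png")[130:290,290:490]
cv2.imwrite("pics/c1.png",np.hstack([cv2.resize(a,(400,320),interpolation=2),cv2.resize(b,(400,320),interpolation=2)]))
print(readout.sense()["wrist_force"])
E
```

```text
[-0.17176806  0.37602691 -0.43072051]
```

View pics/c1.png

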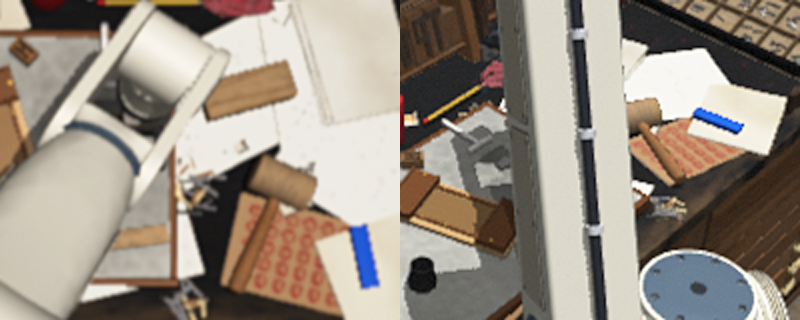

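```bash
python3 -m jog '[0.2,0,0,0,-8.2, 0.2,0,0,0,-8.2, 0.2,30,20,0,0, 0.2,30,20,0,0, 0.2,30,20,0,0, 0.2,30,20,0,0, 0.2,30,20,0,0, 0.2,30,20,0,0, 0.2,17,9,0,0, 0.2,0,0,0,0]'
python3 -m jog '[0.2,0,0,0,0]'
python3 go.py 644.5 -144 56 107.4; python3 - <<'E'
from h import *
shot("top",2);shot("scene",2)
a=cv2.imread("pics/top2.png")[170:330,250:450];b=cv2.imread("pics/scene2.png")[150:270,260:410]
cv2.imwrite("pics/c2.png",np.hstack([cv2.resize(a,(400,320),interpolation=2),cv2.resize(b,(400,320),interpolation=2)]))
E
```

```text
time_s: 5.2
tool_pos: [0.6412, -0.1413, 0.1292]
ee_rot: [-3.14, -0.001, 1.877]
wrist_force: [-0.1, 0.3, -1.1]
grip_width: 0.214
finger_force: 25.0
time_s: 5.3
tool_pos: [0.6411, -0.144, 0.1297]
ee_rot: [-3.14, -0.0, 1.875]
wrist_force: [-0.6, 0.2, 0.1]
grip_width: 0.215
finger_force: 25.0
t 5.3 now [ 641.1 -144.   129.7] 107.4 q6 -0.53 F [-0.6  0.2  0.1] grip 19.8 24.987567365169525
turn 0.0 shift [-1.   3.3 73.7]
```

View pics/c2.png

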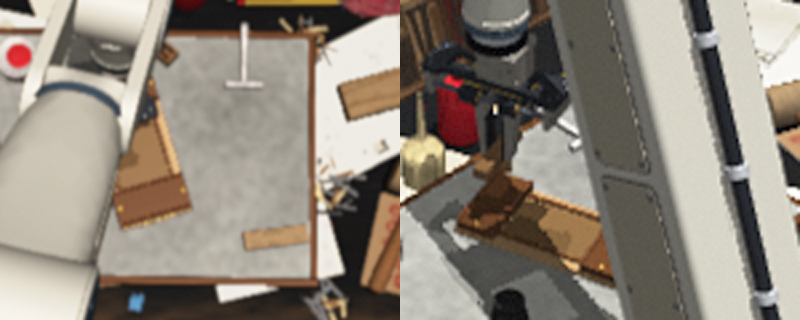

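```bash
python3 -m jog '[0.2,-1,3,30,0, 0.2,0,0,25,0, 0.2,0,0,12,0, 0.2,0,0,4,0, 0.2,0,0,2,0, 0.2,0,0,0,0, 0.2,0,0,0,0]'; python3 go.py 644.5 -144 54 107.4
```

```text
time_s: 6.1
tool_pos: [0.6456, -0.144, 0.0587]
ee_rot: [3.14, 0.001, 1.874]
wrist_force: [-0.4, -0.3, 0.6]
grip_width: 0.213
finger_force: 25.0
t 6.1 now [ 645.6 -144.    58.7] 107.4 q6 -0.52 F [-0.4 -0.3  0.6] grip 19.6 24.987610280513763
turn -0.0 shift [ 0.3 -1.   4.7]
```

```bash
python3 -m jog '[0.2,0,0,2,0, 0.2,0,0,0,0, 0.2,0,0,1,0,  0.2,0,0,0,0]';  python3 -m jog '[0.2,0,0,1.5,0, 0.2,0,0,0,0]'; python3 -m jog '[0.2,0,0,1.5,0, 0.2,0,0,0,0]'
```

```text
time_s: 6.5
tool_pos: [0.6451, -0.1437, 0.0551]
ee_rot: [3.141, 0.0, 1.874]
wrist_force: [-0.5, 0.4, 5.0]
grip_width: 0.214
finger_force: 25.0
time_s: 6.7
tool_pos: [0.6451, -0.1438, 0.0551]
ee_rot: [3.141, 0.0, 1.874]
wrist_force: [-5.7, 1.1, 18.9]
grip_width: 0.213
finger_force: 25.0
time_s: 6.9
tool_pos: [0.6452, -0.1439, 0.0544]
ee_rot: [3.141, 0.001, 1.874]
wrist_force: [-8.0, 1.0, 24.6]
grip_width: 0.212
finger_force: 25.0
```

```bash
python3 -m jog '[0.3,0,0,-2,0, 0.4,0,0,0,0, 0.5,0,0,0,0, 0.5,0,0,0,0, 0.5,0,0,-30,0, 0.6,0,0,-40,0, 0.6,0,0,-30,0]'; python3 go.py 422 -393 140 98.3
```

```text
time_s: 7.6
tool_pos: [0.6451, -0.1438, 0.155]
ee_rot: [3.141, 0.0, 1.874]
wrist_force: [1.2, 0.1, 0.3]
grip_width: 0.6
finger_force: 0.0
t 7.6 now [ 645.1 -143.8  155. ] 107.4 q6 -0.52 F [1.2 0.1 0.3] grip 55.2 0.0
turn 9.1 shift [-214.4 -256.7   15. ]
```

```bash
python3 -m jog '[0.6,0,0,0,4.5, 0.6,0,0,0,4.6, 0.6,-30,-36,0,0, 0.6,-30,-36,0,0, 0.6,-30,-36,0,0, 0.6,-30,-36,0,0, 0.6,-30,-36,0,0, 0.6,-30,-36,0,0, 0.6,-34,-41,0,0, 0.6,0,0,15,0]'
python3 -m jog '[0.6,0,0,0,0]';python3 go.py 422 -393 30 98.3
python3 - <<'E'
from h import *
shot("top",3);shot("scene",3)
a=cv2.imread("pics/top3.png")[190:320,270:432];b=cv2.imread("pics/scene3.png")[160:290,230:392]
cv2.imwrite("pics/c3.png",np.hstack([cv2.resize(a,(400,320),interpolation=2),cv2.resize(b,(400,320),interpolation=2)]))
W=cloud("top",np.load("pics/top3d.npy"))
q=W[(abs(W[...,0]-.645)<.008)&(abs(W[...,1]+.144)<.02)];print(q[:,2].round(3))
E
```

```text
time_s: 8.6
tool_pos: [0.4208, -0.3946, 0.1398]
ee_rot: [3.141, 0.003, 1.711]
wrist_force: [0.9, 0.4, -0.1]
grip_width: 0.597
finger_force: 0.0
time_s: 8.7
tool_pos: [0.4216, -0.3903, 0.1369]
ee_rot: [-3.14, -0.002, 1.712]
wrist_force: [-0.0, 0.4, 0.6]
grip_width: 0.601
finger_force: 0.0
t 8.7 now [ 421.6 -390.3  136.9] 98.1 q6 -0.89 F [-0.   0.4  0.6] grip 55.3 0.0
turn -0.2 shift [ -2.8   0.  106.9]
[0.072 0.061 0.08  0.07  0.064 0.073 0.066 0.07  0.062 0.064 0.06  0.058
 0.063 0.069 0.061 0.065 0.065 0.066 0.068 0.066 0.07  0.062 0.063 0.063
 0.061 0.06  0.06  0.066 0.067 0.068 0.074 0.064 0.064 0.061 0.068 0.058
 0.068 0.065 0.061 0.068 0.062 0.068 0.067 0.066 0.065 0.067 0.067 0.069
 0.064 0.061 0.059 0.066 0.059 0.066 0.067 0.065 0.055 0.052 0.054 0.055
 0.052 0.046]
```

View pics/c3.png

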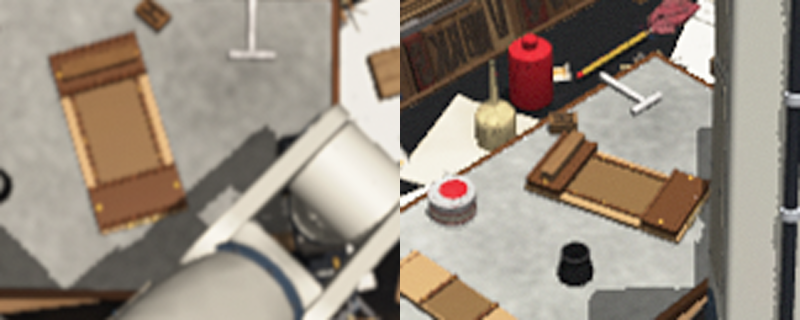

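```bash
python3 -m jog '[0.6,-3,0,35,0, 0.6,0,0,30,0, 0.6,0,0,24,0, 0.6,0,0,14,0, 0.6,0,0,4,0, 0.6,0,0,0,0, 0.2,0,0,0,0, 0.2,0,0,0,0, 0.2,0,0,0,0, 0.2,0,0,0,0]' 25
python3 -m jog '[0.2,0,0,0,0]';python3 go.py 472.6 -197.6 130 107.4;python3 -m jog '[0.2,0,0,0,0, 0.2,0,0,-30,0, 0.2,0,0,-35,0, 0.2,0,0,-35,0, 0.2,0,0,0,0]'; python3 go.py 472.6 -197.6 130 107.4
```

```text
time_s: 9.8
tool_pos: [0.4242, -0.3933, 0.0323]
ee_rot: [3.141, 0.001, 1.715]
wrist_force: [-0.2, 0.8, 4.7]
grip_width: 0.301
finger_force: 25.0
time_s: 9.9
tool_pos: [0.4242, -0.3933, 0.0323]
ee_rot: [3.141, 0.001, 1.715]
wrist_force: [-0.7, 0.5, 6.3]
grip_width: 0.304
finger_force: 25.0
t 9.9 now [ 424.2 -393.3   32.3] 98.3 q6 -0.89 F [-0.7  0.5  6.3] grip 27.9 25.001394152641296
turn -9.1 shift [172.3 104.7 -97.7]
time_s: 10.4
tool_pos: [0.4261, -0.3951, 0.1362]
ee_rot: [3.137, 0.006, 1.715]
wrist_force: [0.1, 0.2, 0.2]
grip_width: 0.303
finger_force: 25.0
t 10.4 now [ 426.1 -395.1  136.2] 98.3 q6 -0.89 F [0.1 0.2 0.2] grip 27.8 24.99985545873642
turn -9.1 shift [174.5 103.4   6.2]
```

```bash
python3 - <<'E'
from h import *
f=4;im=cv2.imread("pics/top0.png");up=cv2.resize(im,None,fx=f,fy=f,interpolation=cv2.INTER_CUBIC)
hsv=cv2.cvtColor(up,cv2.COLOR_BGR2HSV)
for nm,(x0,x1,y0,y1),lo,hi in (("blue",(480,520,270,325),(100,120,80),(130,255,255)),("block",(415,472,195,235),(5,70,60),(30,255,255)),("dark",(360,402,228,250),(5,70,40),(30,255,255)),("bit",(322,342,186,205),(5,70,30),(30,255,255))):
    k=np.zeros(up.shape[:2],np.uint8);r=np.s_[y0*f:y1*f,x0*f:x1*f];k[r]=cv2.inRange(hsv,lo,hi)[r]
    c=max(cv2.findContours(k,0,1)[0],key=cv2.contourArea)[:,0]
    W=cloud("top",np.load("pics/top0d.npy"));kk=cv2.resize(k,(640,480),interpolation=3)>200
    print(nm,cv2.minAreaRect(np.float32(ray("top",(c+.5)/f-.5,.04)[:,:2]*1000)),"z",np.median(W[kk][:,2]), "hsv",np.median(hsv[k>0],0))
a=np.hstack([cv2.resize(im[190:330,340:520],(540,420),interpolation=2),cv2.resize(im[290:350,200:280],(260,420),interpolation=2)]);cv2.imwrite("pics/c4.png",a)
E
```

```text
blue ((396.81317138671875, -744.9070434570312), (94.33316802978516, 26.54271697998047), 9.382126808166504) z 0.01711752172722747 hsv [111. 213. 223.]
block ((658.6150512695312, -570.5072631835938), (61.505672454833984, 150.76576232910156), 16.557010650634766) z 0.03824829324259049 hsv [ 15. 118. 177.]
dark ((576.8016357421875, -371.33294677734375), (22.460721969604492, 101.21239471435547), 2.2332205772399902) z 0.04295569672136956 hsv [ 14. 146. 156.]
bit ((721.8526611328125, -213.82034301757812), (54.02265167236328, 63.534603118896484), 0.9774195551872253) z 0.04808768307065203 hsv [ 13. 138. 120.]
```

View pics/c4.png

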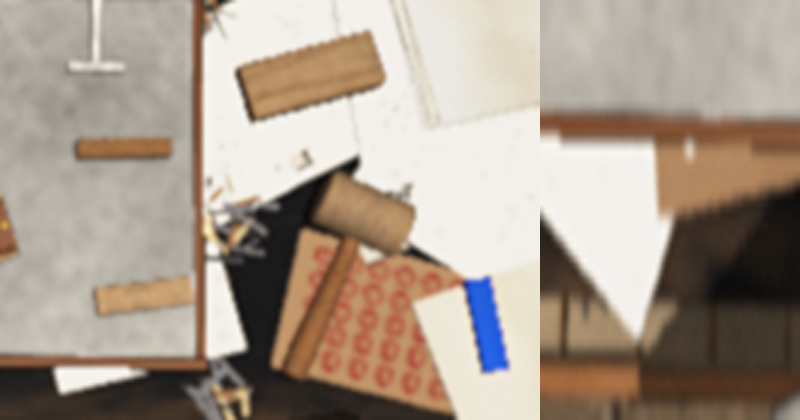

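```bash
python3 -m jog '[0.2,0,0,0,-4.5, 0.2,0,0,0,-4.6, 0.2,30,18,0,0, 0.2,30,18,0,0, 0.2,30,18,0,0, 0.2,30,18,0,0, 0.2,30,18,0,0, 0.2,24,13,0,0, 0.2,0,0,0,0, 0.2,0,0,0,0]'
python3 go.py 472.6 -197.6 60 107.4
```

```text
time_s: 11.4
tool_pos: [0.4701, -0.1959, 0.1311]
ee_rot: [-3.141, -0.0, 1.876]
wrist_force: [0.3, -0.9, 0.1]
grip_width: 0.301
finger_force: 25.0
t 11.4 now [ 470.1 -195.9  131.1] 107.5 q6 -0.7 F [ 0.3 -0.9  0.1] grip 27.7 24.999875128269196
turn 0.1 shift [-2.3  1.9 71.1]
```

```bash
python3 -m jog '[0.2,-2,2,30,0, 0.2,0,0,25,0, 0.2,0,0,12,0, 0.2,0,0,4,0, 0.2,0,0,1,0, 0.2,0,0,0,0]'
python3 -m jog '[0.2,0,0,1.5,0, 0.2,0,0,0,0]';python3 -m jog '[0.2,0,0,1.5,0, 0.2,0,0,0,0]';python3 -m jog '[0.2,0,0,1,0, 0.2,0,0,0,0]'; python3 go.py 472.6 -197.6 60 107.4
```

```text
time_s: 12.0
tool_pos: [0.4733, -0.198, 0.0602]
ee_rot: [3.141, 0.001, 1.874]
wrist_force: [-0.7, -0.3, -0.8]
grip_width: 0.302
finger_force: 25.0
time_s: 12.2
tool_pos: [0.4732, -0.1977, 0.0587]
ee_rot: [3.141, 0.001, 1.874]
wrist_force: [0.0, -0.9, 0.1]
grip_width: 0.3
finger_force: 25.0
time_s: 12.4
tool_pos: [0.4728, -0.1975, 0.0567]
ee_rot: [3.141, 0.0, 1.874]
wrist_force: [-0.2, -0.3, -0.3]
grip_width: 0.298
finger_force: 25.0
time_s: 12.6
tool_pos: [0.473, -0.1975, 0.0563]
ee_rot: [3.141, 0.0, 1.874]
wrist_force: [-1.7, 1.3, 8.8]
grip_width: 0.304
finger_force: 25.0
t 12.6 now [ 473.  -197.5   56.3] 107.4 q6 -0.7 F [-1.7  1.3  8.8] grip 28.0 25.001617670059204
turn -0.0 shift [ 0.  -0.4 -3.7]
```

Contact. Release, lift and head for the large form.

```bash
python3 -m jog '[0.35,0,0,-1,0, 0.45,0,0,0,0, 0.55,0,0,0,0, 0.6,0,0,-30,0, 0.8,0,0,-40,0, 1,0,0,-30,0, 1,0,0,-20,0, 1,0,0,0,0]'; python3 go.py 431 360 140 97.6
```

```text
time_s: 13.4
tool_pos: [0.4745, -0.1982, 0.1792]
ee_rot: [3.138, 0.003, 1.874]
wrist_force: [0.2, 0.3, 0.4]
grip_width: 0.924
finger_force: 0.0
t 13.4 now [ 474.5 -198.2  179.2] 107.4 q6 -0.7 F [0.2 0.3 0.4] grip 85.0 0.0
turn 9.8 shift [559.1  30.7  39.2]
```

```bash
python3 -m jog '[1,0,0,0,4.9, 1,0,0,0,4.9, 1,45,3,0,0, 1,45,3,0,0, 1,45,3,0,0, 1,45,3,0,0, 1,45,3,0,0, 1,45,3,0,0, 1,45,3,0,0, 1,45,3,0,0]'
python3 -m jog '[1,45,3,0,0, 1,45,3,0,0, 1,45,0,0,0, 1,45,0,10,0, 1,15,0,20,0, 1,0,0,0,0, 1,0,0,0,0]'
python3 go.py 430 358 140 97.6
python3 - <<'E'
from h import *
p,d=shot("scene",5);p2,d2=shot("top",5)
a=p[290:380,180:280,::-1];b=p2[190:320,270:432,::-1]
cv2.imwrite("pics/c5.png",np.hstack([cv2.resize(a,(400,360),interpolation=2),cv2.resize(b,(400,360),interpolation=2)]))
E
```

```text
time_s: 14.4
tool_pos: [0.4481, 0.1641, 0.1753]
ee_rot: [-3.14, 0.0, 1.703]
wrist_force: [-0.2, -0.0, -1.0]
grip_width: 0.998
finger_force: 0.0
time_s: 15.1
tool_pos: [0.4286, 0.3557, 0.1452]
ee_rot: [-3.139, 0.002, 1.704]
wrist_force: [-0.3, 0.5, 0.5]
grip_width: 0.997
finger_force: 0.0
t 15.1 now [428.6 355.7 145.2] 97.6 q6 0.56 F [-0.3  0.5  0.5] grip 91.7 0.0
turn 0.0 shift [2.1 1.7 5.2]
```

View pics/c5.png

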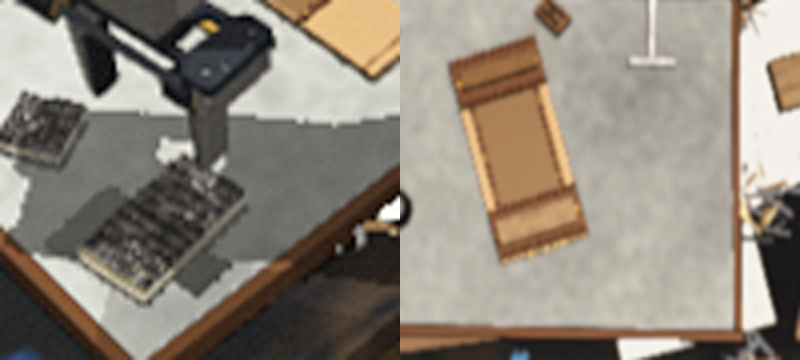

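```bash
python3 -m jog '[1,2,2,30,0, 1,0,0,30,0, 1,0,0,25,0, 1,0,0,18,0, 1,0,0,8,0, 1,0,0,2,0, 1,0,0,0,0, 1,0,0,0,0]' 45
python3 -m jog '[0.6,0,0,0,0, 0.6,0,0,0,0, 0.6,0,0,0,0, 0.6,0,0,0,0, 0.6,0,0,0,0]'; python3 go.py 430 358 31 97.6
```

```text
time_s: 16.0
tool_pos: [0.432, 0.3592, 0.0347]
ee_rot: [3.14, -0.001, 1.702]
wrist_force: [-0.3, -0.1, 0.3]
grip_width: 1.004
finger_force: 0.0
time_s: 16.5
tool_pos: [0.4301, 0.3585, 0.0336]
ee_rot: [-3.139, 0.001, 1.703]
wrist_force: [-4.9, -0.2, 6.1]
grip_width: 0.651
finger_force: 44.8
t 16.5 now [430.1 358.5  33.6] 97.6 q6 0.56 F [-4.9 -0.2  6.1] grip 59.9 44.824649691581726
turn -0.0 shift [-0.4 -0.1  2.6]
```

```bash
python3 -m jog '[0.55,0,0,-10,0, 0.55,0,0,-25,0, 0.55,0,0,-35,0, 0.55,0,0,-40,0, 0.55,0,0,-30,0, 0.55,0,0,0,0]' 
python3 -m jog '[0.55,0,0,0,8, 0.55,0,0,0,8, 0.55,0,0,0,8, 0.55,0,0,0,8, 0.55,0,0,0,8, 0.55,0,0,0,8, 0.55,0,0,0,8, 0.55,0,0,0,8, 0.55,0,0,0,8, 0.55,0,0,0,8]';python3 -m jog '[0.55,0,0,0,0, 0.55,0,0,0,0]'; python3 go.py 558.5 -170.7 170 17.4
```

```text
time_s: 17.1
tool_pos: [0.4333, 0.3604, 0.1775]
ee_rot: [3.135, -0.004, 1.703]
wrist_force: [1.3, 0.9, -8.6]
grip_width: 0.651
finger_force: 44.8
time_s: 18.1
tool_pos: [0.43, 0.3578, 0.1709]
ee_rot: [3.14, 0.003, 0.301]
wrist_force: [0.3, -0.3, -8.6]
grip_width: 0.65
finger_force: 44.8
time_s: 18.3
tool_pos: [0.4304, 0.3582, 0.1719]
ee_rot: [3.141, 0.002, 0.311]
wrist_force: [-0.6, -0.1, -8.7]
grip_width: 0.648
finger_force: 44.8
t 18.3 now [430.4 358.2 171.9] 17.8 q6 1.95 F [-0.6 -0.1 -8.7] grip 59.7 44.79376137256622
turn 0.4 shift [-36.  543.    1.9]
```

```bash
python3 -m jog '[0.55,-3,30,0,0.4, 0.55,-3,42,0,0, 0.55,-3,42,0,0, 0.55,-3,42,0,0, 0.55,-3,42,0,0, 0.55,-3,42,0,0, 0.55,-3,42,0,0, 0.55,-3,42,0,0, 0.55,-3,42,0,0, 0.55,-3,42,0,0]';python3 -m jog '[0.55,-3,42,0,0, 0.55,-3,42,0,0, 0.55,0,35,0,0, 0.55,0,16,0,0, 0.55,0,0,0,0, 0.55,0,0,0,0, 0.55,0,0,0,0]'; python3 go.py 558.5 -170.7 56 17.4
python3 - <<'E'
from h import *
p,d=shot("scene",6)
cv2.imwrite("pics/c6.png",cv2.resize(p[170:290,240:400,::-1],(640,480),interpolation=2))
E
```

```text
time_s: 19.3
tool_pos: [0.523, -0.0416, 0.1731]
ee_rot: [-3.141, 0.0, 0.304]
wrist_force: [0.6, 0.9, -7.9]
grip_width: 0.649
finger_force: 44.8
time_s: 20.0
tool_pos: [0.5566, -0.1693, 0.1731]
ee_rot: [-3.141, 0.001, 0.301]
wrist_force: [0.6, -0.4, -8.4]
grip_width: 0.649
finger_force: 44.8
t 20.0 now [ 556.6 -169.3  173.1] 17.3 q6 0.97 F [ 0.6 -0.4 -8.4] grip 59.7 44.79353606700897
turn -0.1 shift [  1.4   1.9 117.1]
```

View pics/c6.png

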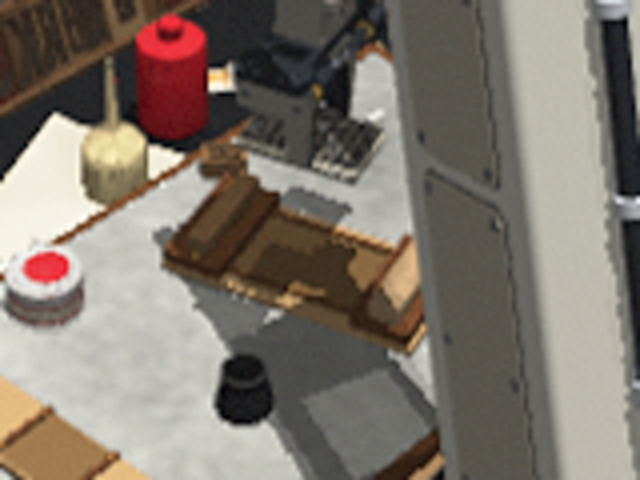

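```bash
python3 -m jog '[0.55,1.5,2,30,0, 0.55,0,0,35,0, 0.55,0,0,30,0, 0.55,0,0,18,0, 0.55,0,0,8,0, 0.55,0,0,3,0, 0.55,0,0,0,0, 0.55,0,0,0,0]'
python3 -m jog '[0.55,0,0,1.5,0, 0.55,0,0,0,0]';python3 -m jog '[0.55,0,0,1.5,0, 0.55,0,0,0,0]'; python3 go.py 558.5 -170.7 43 17.4
```

```text
time_s: 20.85
tool_pos: [0.5602, -0.1721, 0.0508]
ee_rot: [3.14, -0.002, 0.3]
wrist_force: [-0.2, 0.2, -9.2]
grip_width: 0.648
finger_force: 44.8
time_s: 21.05
tool_pos: [0.5596, -0.1721, 0.0487]
ee_rot: [3.141, -0.001, 0.3]
wrist_force: [-0.3, -0.1, -9.7]
grip_width: 0.652
finger_force: 44.8
time_s: 21.25
tool_pos: [0.5592, -0.1721, 0.0466]
ee_rot: [3.142, 0.0, 0.3]
wrist_force: [0.3, 0.2, -9.1]
grip_width: 0.65
finger_force: 44.8
t 21.25 now [ 559.2 -172.1   46.6] 17.2 q6 0.97 F [ 0.3  0.2 -9.1] grip 59.8 44.7934627532959
turn -0.2 shift [-0.3 -1.5  3.6]
```

```bash
python3 -m jog '[0.55,0,-1.5,1.5,0, 0.55,0,0,0,0]';python3 -m jog '[0.55,0,0,1.5,0, 0.55,0,0,0,0]';python3 -m jog '[0.55,0,0,1,0, 0.55,0,0,0,0]'; python3 go.py 558.5 -170.7 43 17.4
```

```text
time_s: 21.45
tool_pos: [0.5586, -0.1704, 0.0449]
ee_rot: [-3.141, 0.0, 0.3]
wrist_force: [-0.4, -0.1, -10.4]
grip_width: 0.647
finger_force: 44.8
time_s: 21.65
tool_pos: [0.5589, -0.1706, 0.0437]
ee_rot: [-3.142, -0.0, 0.3]
wrist_force: [-1.7, 0.5, -5.3]
grip_width: 0.649
finger_force: 44.8
time_s: 21.85
tool_pos: [0.5589, -0.1705, 0.0436]
ee_rot: [-3.141, -0.0, 0.299]
wrist_force: [-3.7, 1.5, 6.7]
grip_width: 0.647
finger_force: 44.8
t 21.85 now [ 558.9 -170.5   43.6] 17.2 q6 0.97 F [-3.7  1.5  6.7] grip 59.6 44.82148826122284
turn -0.2 shift [-0.4  0.   0.6]
```

```bash
python3 -m jog '[0.75,0,0,-1,0, 0.85,0,0,0,0, 0.95,0,0,0,0, 1,0,0,0,0, 1,0,0,-20,0, 1,0,0,-40,0, 1,0,0,-40,0, 1,0,0,-20,0, 1,0,0,0,0]'; python3 go.py 547.5 139 130 3.5
```

```text
time_s: 22.75
tool_pos: [0.561, -0.1712, 0.167]
ee_rot: [3.138, -0.005, 0.3]
wrist_force: [0.9, 0.5, 0.2]
grip_width: 1.001
finger_force: 0.0
t 22.75 now [ 561.  -171.2  167. ] 17.2 q6 0.97 F [0.9 0.5 0.2] grip 92.1 0.0
turn 13.7 shift [   5.4 -310.5   37. ]
```

```bash
python3 -m jog '[1,0,0,0,7, 1,0,0,0,6.7, 1,0,-30,0,0, 1,1,-40,0,0, 1,1,-40,0,0, 1,1,-40,0,0, 1,1,-40,0,0, 1,1,-40,0,0, 1,0,-40,10,0, 1,0,-35,10,0]';  python3 -m jog '[1,0,-5,10,0, 1,0,0,0,0, 1,0,0,0,0]'; python3 go.py 547.5 139 27 3.5
python3 - <<'E'
from h import *
p,d=shot("top",7);q,_=shot("scene",7)
cv2.imwrite("pics/c7.png",np.hstack([cv2.resize(p[190:310,270:400,::-1],(400,369),interpolation=2),cv2.resize(q[180:310,210:350,::-1],(400,369),interpolation=2)]))
E
```

```text
time_s: 23.75
tool_pos: [0.5447, 0.136, 0.1424]
ee_rot: [-3.142, 0.001, 0.061]
wrist_force: [0.9, 0.1, -0.6]
grip_width: 0.993
finger_force: 0.0
time_s: 24.05
tool_pos: [0.5447, 0.1383, 0.1329]
ee_rot: [3.141, 0.002, 0.061]
wrist_force: [0.4, -0.0, -0.3]
grip_width: 1.0
finger_force: 0.0
t 24.05 now [544.7 138.3 132.9] 3.5 q6 1.76 F [ 0.4 -0.  -0.3] grip 92.0 0.0
turn -0.0 shift [  2.9  -0.5 105.9]
```

View pics/c7.png

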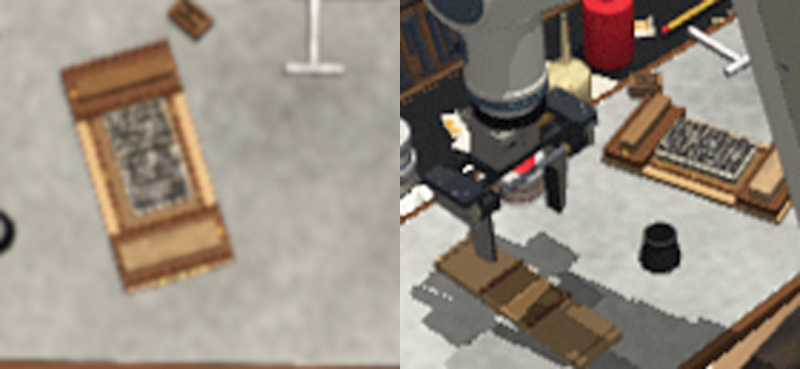

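```bash
python3 - <<'E'
from h import *
g=lambda pts,z:ray("top",[(270+u/3.077-.5*0,190+v/3.075) for u,v in pts],z)[:,:2].mean(0)*1000
G=g([(62,70),(168,40),(233,262),(127,292)],.05);C=g([(92,108),(175,85),(207,213),(121,236)],.036);F=g([(103,110),(168,96),(195,196),(135,213)],.058)
a=np.radians(17.4);R=np.array([[np.cos(a),np.sin(a)],[-np.sin(a),np.cos(a)]])
print(G,C,F,"form in galley",R@(F-G),R@(F-C))
# mask-based
im=cv2.imread("pics/top7.png");f=6;up=cv2.resize(im[195:300,285:355],None,fx=f,fy=f,interpolation=2)
hsv=cv2.cvtColor(up,cv2.COLOR_BGR2HSV)
def rect(k,z,nm):
    k=cv2.morphologyEx(cv2.morphologyEx(k,cv2.MORPH_CLOSE,np.ones((25,25))),cv2.MORPH_OPEN,np.ones((15,15)))
    c=max(cv2.findContours(k,0,1)[0],key=cv2.contourArea)[:,0];(x,y),s,an=cv2.minAreaRect(np.float32(ray("top",(c+.5)/f-.5+[285,195],z)[:,:2]*1000));print(nm,x,y,s,an);return np.array([x,y])
G=rect(cv2.inRange(hsv,(0,60,0),(40,255,255)),.05,"galley")
low=cv2.inRange(hsv,(0,0,0),(180,75,255));inner=np.zeros_like(low);cv2.fillPoly(inner,[np.int32([((270+u/3.077-285)*f,(190+v/3.075-195)*f) for u,v in [(100,108),(170,90),(203,205),(128,225)]])],255)
F=rect(low&inner,.058,"form");print(R@(F-G))
E
```

```text
[ 556.39339547 -172.68411134] [ 563.9650494  -174.09118144] [ 566.4313869  -175.56728517] form in galley [ 8.71646965 -5.75300966] [ 1.91206347 -2.14609323]
galley 556.7039794921875 -170.95510864257812 (246.47637939453125, 118.44999694824219) 17.48724365234375
form 564.6297607421875 -172.37457275390625 (110.77277374267578, 65.68287658691406) 17.552453994750977
[ 7.13862243 -3.7246418 ]
```

```bash
python3 -m jog '[1,3,0,30,0, 1,0,0,30,0, 1,0,0,25,0, 1,0,0,15,0, 1,0,0,4,0, 1,0,0,0,0, 1,0,0,0,0]' 20
python3 go.py 547.5 139 27 3.5
```

```text
time_s: 24.85
tool_pos: [0.549, 0.1394, 0.0307]
ee_rot: [-3.141, -0.002, 0.06]
wrist_force: [-0.8, 0.3, -0.3]
grip_width: 1.001
finger_force: 0.0
t 24.85 now [549.  139.4  30.7] 3.4 q6 1.76 F [-0.8  0.3 -0.3] grip 92.1 0.0
turn -0.1 shift [-1.6  0.3  3.7]
```

```bash
python3 -m jog '[1,-1,0,2.5,0, 1,0,0,0,0, 0.6,0,0,0,0, 0.6,0,0,0,0, 0.6,0,0,0,0, 0.6,0,0,0,0, 0.6,0,0,0,0, 0.6,0,0,0,0]' 25
python3 go.py 547.5 139 27 3.5
python3 -m jog '[0.6,0,0,-10,0, 0.6,0,0,-25,0, 0.6,0,0,-35,0, 0.6,0,0,-30,0, 0.6,0,0,-10,0, 0.6,0,0,0,-7, 0.6,0,0,0,-6.9, 0.6,0,0,0,0]'
python3 go.py 559.5 -171 120 17.4
```

```text
time_s: 25.65
tool_pos: [0.5472, 0.1395, 0.0272]
ee_rot: [-3.141, -0.0, 0.06]
wrist_force: [-0.6, 0.6, 1.5]
grip_width: 0.715
finger_force: 25.0
t 25.65 now [547.2 139.5  27.2] 3.5 q6 1.76 F [-0.6  0.6  1.5] grip 65.8 25.000483095645905
turn -0.0 shift [0.2 0.5 0.2]
time_s: 26.45
tool_pos: [0.5464, 0.1391, 0.1364]
ee_rot: [3.142, 0.001, 0.305]
wrist_force: [-0.9, 0.1, -0.7]
grip_width: 0.716
finger_force: 25.0
t 26.45 now [546.4 139.1 136.4] 17.5 q6 1.51 F [-0.9  0.1 -0.7] grip 65.9 24.998448193073273
turn 0.1 shift [-80.3 299.8  16.4]
```

```bash
python3 -m jog '[0.6,-10,40,0,0, 0.6,-10,40,0,0, 0.6,-10,40,0,0, 0.6,-10,40,0,0, 0.6,-10,40,0,0, 0.6,-10,40,0,0, 0.6,-10,35,0,0, 0.6,-10,25,0,0, 0.6,0,0,0,0, 0.6,0,0,0,0]'; python3 -m jog '[0.6,0,0,0,0, 0.6,0,0,0,0]'; python3 go.py 559.5 -171 72 17.4
```

```text
time_s: 27.45
tool_pos: [0.5597, -0.1711, 0.1363]
ee_rot: [-3.141, 0.001, 0.299]
wrist_force: [-0.6, 0.5, -1.7]
grip_width: 0.714
finger_force: 25.0
time_s: 27.65
tool_pos: [0.5602, -0.1698, 0.1369]
ee_rot: [-3.141, 0.0, 0.303]
wrist_force: [-0.5, 0.8, -2.2]
grip_width: 0.716
finger_force: 25.0
t 27.65 now [ 560.2 -169.8  136.9] 17.4 q6 0.97 F [-0.5  0.8 -2.2] grip 65.8 24.99964267015457
turn -0.0 shift [-1.   0.9 64.9]
```

```bash
python3 -m jog '[0.6,-1,1,25,0, 0.6,0,0,22,0, 0.6,0,0,12,0, 0.6,0,0,4,0, 0.6,0,0,0,0, 0.6,0,0,0,0]'; python3 -m jog '[0.6,0,0,1.5,0, 0.6,0,0,0,0]';python3 -m jog '[0.6,0,0,1.5,0, 0.6,0,0,0,0]';python3 -m jog '[0.6,0,0,1.5,0, 0.6,0,0,0,0]'
```

```text
time_s: 28.25
tool_pos: [0.5603, -0.1722, 0.0749]
ee_rot: [3.141, -0.001, 0.303]
wrist_force: [0.2, -0.6, -0.7]
grip_width: 0.713
finger_force: 25.0
time_s: 28.45
tool_pos: [0.56, -0.1723, 0.0731]
ee_rot: [3.141, -0.001, 0.303]
wrist_force: [0.2, 0.1, -1.9]
grip_width: 0.711
finger_force: 25.0
time_s: 28.65
tool_pos: [0.5596, -0.1722, 0.0711]
ee_rot: [3.142, -0.0, 0.303]
wrist_force: [-0.2, 0.2, -2.3]
grip_width: 0.714
finger_force: 25.0
time_s: 28.85
tool_pos: [0.5595, -0.1721, 0.0694]
ee_rot: [-3.141, 0.0, 0.303]
wrist_force: [0.1, -0.5, -2.6]
grip_width: 0.713
finger_force: 25.0
```

```bash
python3 -m jog '[0.6,0,-1,1.5,0, 0.6,0,0,0,0]';python3 -m jog '[0.6,0,0,1,0, 0.6,0,0,0,0]'; python3 -m jog '[0.6,0,0,1,0, 0.6,0,0,0,0]'
```

```text
time_s: 29.05
tool_pos: [0.5592, -0.1711, 0.0679]
ee_rot: [-3.141, 0.0, 0.303]
wrist_force: [-0.2, 0.3, -1.5]
grip_width: 0.711
finger_force: 25.0
time_s: 29.25
tool_pos: [0.5593, -0.1711, 0.0677]
ee_rot: [-3.141, 0.0, 0.303]
wrist_force: [-2.7, 2.0, 6.0]
grip_width: 0.713
finger_force: 25.0
time_s: 29.45
tool_pos: [0.5593, -0.1711, 0.0677]
ee_rot: [-3.141, 0.0, 0.303]
wrist_force: [-6.3, 2.9, 15.6]
grip_width: 0.716
finger_force: 25.0
```

```bash
python3 -m jog '[0.78,0,0,-1,0, 0.85,0,0,0,0, 0.9,0,0,0,0, 0.95,0,0,0,0, 0.9,0,0,-20,0, 0.9,0,0,-40,0, 0.9,0,0,-40,0, 0.9,0,0,0,0, 0.9,0,0,0,-8, 0.9,0,0,0,-3.1]'; python3 go.py 564 371.5 130 28.5
```

```text
time_s: 30.45
tool_pos: [0.5592, -0.1712, 0.1668]
ee_rot: [-3.142, 0.0, 0.502]
wrist_force: [0.3, -0.4, 1.1]
grip_width: 0.901
finger_force: 0.0
t 30.45 now [ 559.2 -171.2  166.8] 28.7 q6 0.77 F [ 0.3 -0.4  1.1] grip 82.9 0.0
turn 0.2 shift [ 263.2 -474.6   36.8]
```

```bash
python3 -m jog '[0.9,20,-36,0,0.2, 0.9,22,-40,0,0, 0.9,22,-40,0,0, 0.9,22,-40,0,0, 0.9,22,-40,0,0, 0.9,22,-40,0,0, 0.9,22,-40,0,0, 0.9,22,-40,0,0, 0.9,22,-40,0,0, 0.9,22,-40,0,0]'; python3 -m jog '[0.9,22,-40,10,0, 0.9,15,-28,15,0, 0.9,8,-11,12,0, 0.9,0,0,0,0, 0.9,0,0,0,0]'; python3 go.py 564 371.5 32 28.5
python3 - <<'E'
from h import *
p,d=shot("top",8);q,_=shot("scene",8)
cv2.imwrite("pics/c8.png",np.hstack([cv2.resize(p[190:310,270:400,::-1],(400,369),interpolation=2),cv2.resize(q[280:360,140:228,::-1],(400,369),interpolation=2)]))
W=cloud("top",d)
a=np.radians(17.4)
for s in (-105,-60,0,60,105):
    x,y=.559+s/1000*np.cos(a),-.171+s/1000*np.sin(a);k=(abs(W[...,0]-x)<.014)&(abs(W[...,1]-y)<.02);print(s,np.median(W[k][:,2]).round(4))
E
```

```text
time_s: 31.45
tool_pos: [0.5631, 0.2826, 0.1662]
ee_rot: [3.142, 0.001, 0.493]
wrist_force: [0.5, 0.3, 0.5]
grip_width: 0.904
finger_force: 0.0
time_s: 31.95
tool_pos: [0.5656, 0.3704, 0.1293]
ee_rot: [3.141, 0.002, 0.493]
wrist_force: [-0.3, -1.4, -0.1]
grip_width: 0.897
finger_force: 0.0
t 31.95 now [565.6 370.4 129.3] 28.3 q6 1.66 F [-0.3 -1.4 -0.1] grip 82.5 0.0
turn -0.2 shift [-0.8 -1.7 97.3]
-105 0.0777
-60 0.0784
0 0.0781
60 0.0781
105 0.0782
```

View pics/c8.png

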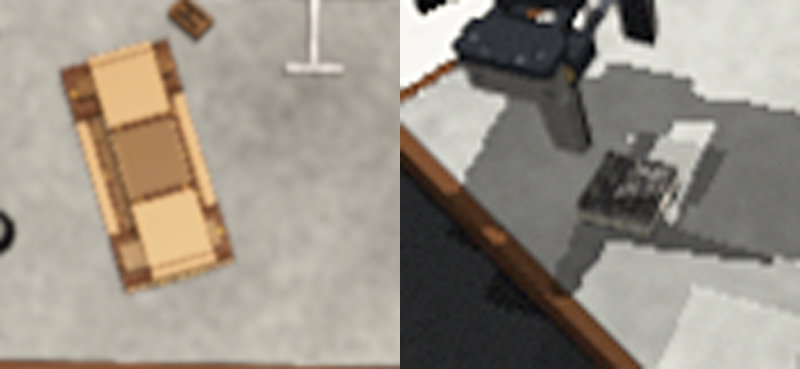

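```bash
python3 - <<'E'
from h import *
f=6
def corners(pts,z): return ray("top",[(270+u/3.077,190+v/3.075) for u,v in pts],z)[:,:2]*1000
P=corners([(90,58),(168,40),(215,265),(145,282)],.0757);print("board eye",P.mean(0))
Q=corners([(107,130),(176,112),(194,186),(136,205)],.079);print("pocket eye",Q.mean(0))
im=cv2.imread("pics/top8.png");up=cv2.resize(im[195:300,285:355],None,fx=f,fy=f,interpolation=2)
lab=cv2.cvtColor(up,cv2.COLOR_BGR2LAB).astype(float)
W=cloud("top",np.load("pics/top8d.npy"))[195:300,285:355]
k=((W[...,2]>.069)&(W[...,2]<.1)).astype(np.uint8)*255
c=max(cv2.findContours(k,0,1)[0],key=cv2.contourArea);c=np.vstack(c)
uv=c+[285,195];print("board depth",cv2.minAreaRect(np.float32(ray("top",uv,.0757)[:,:2]*1000)))
E
python3 -m jog '[0.9,-1,-1,30,0, 0.9,0,0,28,0, 0.9,0,0,20,0, 0.9,0,0,12,0, 0.9,0,0,4,0, 0.9,0,0,0,0, 0.9,0,0,0,0]' 35;python3 go.py 564 371.5 31 28.5
```

```text
board eye [ 556.35877432 -179.76312269]
pocket eye [ 557.49276682 -178.74434952]
board depth ((557.0364379882812, -173.39291381835938), (236.5076446533203, 77.1966552734375), 17.419036865234375)
time_s: 32.75
tool_pos: [0.5654, 0.3723, 0.0374]
ee_rot: [-3.141, -0.002, 0.493]
wrist_force: [0.3, -1.9, 0.6]
grip_width: 0.9
finger_force: 0.0
t 32.75 now [565.4 372.3  37.4] 28.2 q6 1.66 F [ 0.3 -1.9  0.6] grip 82.8 0.0
turn -0.3 shift [-1.6  0.1  6.4]
```

```bash
python3 -m jog '[0.9,-1,0,5,0, 0.9,0,0,0,0, 0.5,0,0,0,0, 0.5,0,0,0,0, 0.5,0,0,0,0, 0.5,0,0,0,0, 0.5,0,0,0,0, 0.5,0,0,0,0]' 35
python3 go.py 564 371.5 31 28.5
python3 -m jog '[0.45,0,0,-10,0, 0.45,0,0,-25,0, 0.45,0,0,-35,0, 0.45,0,0,-40,0, 0.45,0,0,-30,0, 0.45,0,0,0,6, 0.45,0,0,0,5, 0.45,0,0,0,0]'
python3 go.py 559 -171 160 17.4
```

```text
time_s: 33.55
tool_pos: [0.5635, 0.372, 0.0311]
ee_rot: [-3.141, -0.0, 0.493]
wrist_force: [-0.8, 2.1, 0.2]
grip_width: 0.501
finger_force: 1.3
t 33.55 now [563.5 372.   31.1] 28.3 q6 1.66 F [-0.8  2.1  0.2] grip 46.1 1.2649622932076454
turn -0.2 shift [0.2 0.7 0.1]
time_s: 34.35
tool_pos: [0.5633, 0.3711, 0.1713]
ee_rot: [3.141, 0.001, 0.3]
wrist_force: [-0.5, -0.5, -6.0]
grip_width: 0.485
finger_force: 35.0
t 34.35 now [563.3 371.1 171.3] 17.2 q6 1.85 F [-0.5 -0.5 -6. ] grip 44.6 34.99322533607483
turn -0.2 shift [-166.2  516.    11.3]
```

```bash
python3 -m jog '[0.4,-10,30,0,0, 0.4,-13,40,0,0, 0.4,-13,40,0,0, 0.4,-13,40,0,0, 0.4,-13,40,0,0, 0.4,-13,40,0,0, 0.4,-13,40,0,0, 0.4,-13,40,0,0, 0.4,-13,40,0,0, 0.4,-13,40,0,0]'; python3 -m jog '[0.4,-13,40,0,0, 0.4,-13,40,0,0, 0.4,-10,30,0,0, 0.4,-3,16,0,0, 0.4,0,0,0,0, 0.4,0,0,0,0, 0.4,0,0,0,0]'; python3 go.py 559 -171 90 17.4
python3 - <<'E'
from h import *
q,_=shot("scene",9)
cv2.imwrite("pics/c9.png",cv2.resize(q[165:285,240:400,::-1],(640,480),interpolation=2))
E
```

```text
time_s: 35.35
tool_pos: [0.5574, -0.0403, 0.171]
ee_rot: [-3.142, 0.001, 0.304]
wrist_force: [1.1, -0.2, -5.0]
grip_width: 0.486
finger_force: 35.0
time_s: 36.05
tool_pos: [0.5581, -0.1691, 0.1709]
ee_rot: [-3.141, 0.0, 0.303]
wrist_force: [-0.3, 0.9, -4.8]
grip_width: 0.486
finger_force: 35.0
t 36.05 now [ 558.1 -169.1  170.9] 17.4 q6 0.97 F [-0.3  0.9 -4.8] grip 44.7 34.99265491962433
turn -0.0 shift [ 0.3  2.  80.9]
```

View pics/c9.png

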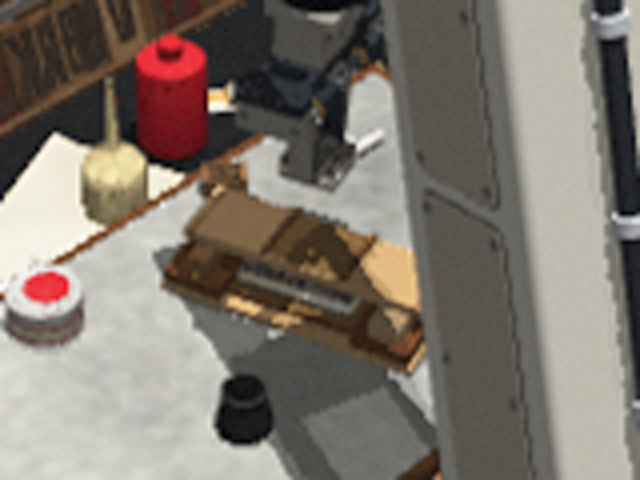

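```bash
python3 - <<'E'
from h import *
a=np.radians(17.4);R=np.array([[np.cos(a),np.sin(a)],[-np.sin(a),np.cos(a)]])
for n,t in (("scene","9"),):
    W=cloud(n,np.load(f"pics/{n}{t}d.npy"));q=W.reshape(-1,3)*1000;L=(q[:,:2]-[558.1,-169.1])@R.T
    for z0,z1 in ((150,158),(158,163),(163,168),(168,173),(173,180),(180,188),(188,194)):
        k=(abs(L)<60).all(1)&(q[:,2]>z0)&(q[:,2]<z1)
        if k.sum()>3: print(z0,k.sum(),"x",np.percentile(L[k,0],[2,25,50,75,98]).round(1),"y",np.percentile(L[k,1],[2,50,98]).round(1))
E
```

```text
158 6 x [-24.1 -23.6 -17.5 -10.4  15.7] y [-11.2  19.7  23.2]
163 11 x [-26.6 -24.8 -22.2 -13.8  13.4] y [-20.9  20.7  28.6]
168 10 x [-26.9 -16.4   2.2  20.1  25.7] y [-4.4 23.9 35.4]
173 50 x [-28.1 -24.2 -18.2  -8.3  16.2] y [-26.8  17.9  36.3]
180 87 x [-26.4 -16.   -8.7  -1.7  20.3] y [-25.3   2.9  39.5]
188 21 x [-19.2  -8.   -2.6   1.2   7.3] y [-26.1 -17.5  40.3]
```

```bash
python3 -m jog '[0.4,1.5,2,25,0, 0.4,0,0,25,0, 0.4,0,0,17,0, 0.4,0,0,8,0, 0.4,0,0,4,0, 0.4,0,0,0,0, 0.4,0,0,0,0, 0.4,0,0,0,0]'; python3 -m jog '[0.4,0,0,1.5,0, 0.4,0,0,0,0]';python3 go.py 560.5 -170.7 84 17.4
```

```text
time_s: 36.9
tool_pos: [0.5609, -0.172, 0.093]
ee_rot: [3.141, -0.001, 0.301]
wrist_force: [0.2, -0.2, -4.5]
grip_width: 0.487
finger_force: 35.0
time_s: 37.1
tool_pos: [0.5604, -0.1719, 0.0908]
ee_rot: [3.141, -0.0, 0.301]
wrist_force: [0.5, -0.5, -4.9]
grip_width: 0.485
finger_force: 35.0
t 37.1 now [ 560.4 -171.9   90.8] 17.3 q6 0.97 F [ 0.5 -0.5 -4.9] grip 44.6 34.992560148239136
turn -0.1 shift [ 0.5 -1.1  6.8]
```

```bash
python3 -m jog '[0.4,0,-1,3,0, 0.4,0,0,0,0]'; python3 -m jog '[0.4,0,0,1.5,0, 0.4,0,0,0,0]';python3 -m jog '[0.4,0,0,1.5,0, 0.4,0,0,0,0]';python3 -m jog '[0.4,0,0,1,0, 0.4,0,0,0,0]'
```

```text
time_s: 37.3
tool_pos: [0.5596, -0.1707, 0.0872]
ee_rot: [-3.141, 0.001, 0.301]
wrist_force: [0.3, 0.3, -5.1]
grip_width: 0.487
finger_force: 35.0
time_s: 37.5
tool_pos: [0.5599, -0.1709, 0.0858]
ee_rot: [-3.141, 0.0, 0.301]
wrist_force: [0.9, 1.0, -4.9]
grip_width: 0.485
finger_force: 35.0
time_s: 37.7
tool_pos: [0.5602, -0.1709, 0.0849]
ee_rot: [3.141, -0.0, 0.301]
wrist_force: [-1.2, 0.9, -0.3]
grip_width: 0.485
finger_force: 35.0
time_s: 37.9
tool_pos: [0.5602, -0.171, 0.0848]
ee_rot: [3.141, -0.0, 0.301]
wrist_force: [-4.9, 0.9, 10.1]
grip_width: 0.485
finger_force: 35.0
```

Contact at the expected height. Release, back off, and look.

```bash
python3 -m jog '[0.55,0,0,-1,0, 0.65,0,0,0,0, 0.75,0,0,0,0, 0.85,0,0,0,0, 0.85,0,0,-20,0, 0.85,0,0,-40,0, 0.85,0,0,-40,0, 0.85,0,0,-20,0, 0.85,0,0,0,0]'; python3 -m jog '[0.85,0,-40,0,0, 0.85,0,-40,0,0, 0.85,0,-40,0,0, 0.85,0,-40,0,0, 0.85,0,-40,0,0, 0.85,0,-40,0,0, 0.85,0,0,0,0, 0.85,0,0,0,0]'
python3 - <<'E'
from h import *
p,d=shot("top",10);q,e=shot("scene",10)
cv2.imwrite("pics/c10.png",np.hstack([cv2.resize(p[200:295,285:355,::-1],(400,543),interpolation=2),cv2.resize(q[190:290,270:370,::-1],(400,543),interpolation=2)]))
W=cloud("top",d);a=np.radians(17.4);R=np.array([[np.cos(a),np.sin(a)],[-np.sin(a),np.cos(a)]])
L=(W[...,:2]*1000-[559.3,-171.1])@R.T;Z=W[...,2]*1000
def st(k,nm): print(nm,k.sum(),"x",np.percentile(L[k][:,0],[3,97]).round(1),"y",np.percentile(L[k][:,1],[3,97]).round(1),"z",np.median(Z[k]).round(1))
near=(abs(L[...,0])<140)&(abs(L[...,1])<70)
st(near&(Z>92)&(Z<120),"small");st(near&(Z>70)&(Z<86),"board")
for s in (-105,-70,70,105):
    st(near&(abs(L[...,0]-s)<12)&(abs(L[...,1])<25),s)
E
```

```text
time_s: 38.8
tool_pos: [0.562, -0.1715, 0.2079]
ee_rot: [3.138, -0.005, 0.301]
wrist_force: [0.1, 0.2, -1.3]
grip_width: 0.848
finger_force: 0.0
time_s: 39.6
tool_pos: [0.4881, 0.0588, 0.2035]
ee_rot: [-3.142, 0.001, 0.304]
wrist_force: [-0.7, -0.2, -0.8]
grip_width: 0.849
finger_force: 0.0
small 239 x [-24.9  23.9] y [-25.1  18.2] z 99.1
board 1261 x [-115.2  108.7] y [-35.3  28.5] z 78.0
-105 129 x [-116.5  -94.1] y [-23.1  22.9] z 77.4
-70 125 x [-80.6 -58.4] y [-23.1  23.1] z 78.3
70 120 x [59.2 81.3] y [-22.9  23.4] z 77.5
105 110 x [ 93.7 114.3] y [-22.9  23.1] z 77.7
```

View pics/c10.png

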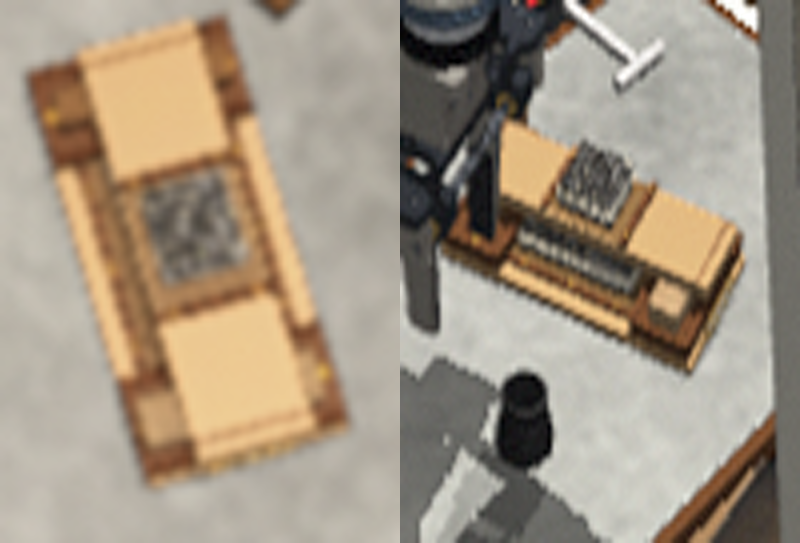

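```bash
python3 - <<'E'
from h import *
a=np.radians(17.4);R=np.array([[np.cos(a),np.sin(a)],[-np.sin(a),np.cos(a)]])
W=cloud("top",np.load("pics/top7d.npy"))*1000;L=(W[...,:2]-[558.5,-171])@R.T;Z=W[...,2]
def st(k,nm): print(nm,k.sum(),"x",np.percentile(L[k][:,0],[3,97]).round(1),"y",np.percentile(L[k][:,1],[3,97]).round(1))
n=(abs(L[...,1])<75)
st(n&(abs(L[...,0]-90)<40)&(Z>58),"far stick");st(n&(abs(L[...,0]+90)<32)&(Z>58),"near stick");st(n&(abs(L[...,0])<66)&(Z>51)&(Z<75),"large")
st(n&(abs(L[...,0]-92)<45)&(Z>42)&(Z<54),"far seat");st(n&(abs(L[...,0]+92)<45)&(Z>42)&(Z<54),"near seat");st(n&(abs(L[...,0])<140)&(Z>32),"galley")
s=readout.sense();print(s["tool_pos"],s["time_s"])
E
```

```text
far stick 240 x [ 53. 111.] y [-48.   45.8]
near stick 309 x [-104.1  -75.8] y [-46.   48.9]
large 627 x [-63.   62.7] y [-33.8  28.1]
far seat 378 x [ 51.5 118.5] y [-55.   55.4]
near seat 308 x [-117.5  -54.6] y [-56.2  56. ]
galley 2779 x [-116.6  114.1] y [-55.5  56.2]
[0.4887557  0.05765872 0.20392321] 39.7
```

```bash
python3 - <<'E'
from h import *
a=np.radians(17.4);R=np.array([[np.cos(a),np.sin(a)],[-np.sin(a),np.cos(a)]])
for t in ("3","5","7"):
    W=cloud("top",np.load(f"pics/top{t}d.npy"))*1000;L=(W[...,:2]-[558.5,-171])@R.T;Z=W[...,2]
    for s in (90,-90):
        k=(abs(L[...,1])<40)&(abs(L[...,0]-s)<24)
        h,b=np.histogram(L[k][:,0],np.arange(s-24,s+25,4),weights=Z[k]);c,_=np.histogram(L[k][:,0],b);print(t,s,(h/c).round(0))
E
```

```text
3 90 [53. 50. 48. 55. 63. 65. 66. 67. 64. 53. 50. 50.]
3 -90 [53. 50. 50. 49. 48. 50. 48. 51. 49. 49. 51. 50.]
5 90 [50. 49. 50. 58. 64. 67. 67. 66. 65. 52. 50. 51.]
5 -90 [52. 50. 55. 66. 65. 66. 65. 66. 65. 65. 51. 50.]
7 90 [52. 50. 51. 56. 65. 67. 66. 67. 64. 51. 50. 50.]
7 -90 [52. 49. 56. 67. 66. 66. 67. 66. 65. 65. 51. 50.]
```

Sticks are centred (about +90 and −90 mm), the large form is in its pocket, and the board is level with the small form centred on it.

```bash
python3 -c "
from rig import ticket;print(ticket.close_job())"
```

```text
the job is handed in; nothing more can be done
None
```

I built the stack and handed it in at about 40 s: large form in its pocket, a stick centred in each seat, board level, and small form centred on it. The two sticks gripped at about 20 and 28 mm wide instead of the stated 27 and 31, but they were the only brown bars on the slab; the hand-in gave no verdict.

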